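# Unclamp the vial rack on the bench shaker and hold it up level

### The job

The vials on the bench shaker have finished mixing: flip its red cam lever up to free the clamp, then slide the clamp jaw well back from the end of the rack, leaving the rack standing meanwhile. Then take the vial rack itself by its long sides, lift it straight up with its vials standing in it, and finish while still holding it, level and still, about ten centimetres above the platform so that the vials can be inspected; do not put it down or let go. Leave everything else on the worktop where it is.

Things in the scene. Friction and masses are not known exactly. Their poses are not given: they have to be found in the camera images.
- shaker: low white bench shaker, fixed; housing 200 x 270 mm, grey platform 196 (x) x 290 (y) mm with a black mat whose top is 70 mm above the origin (on the worktop, under the middle). x points away from its front panel (knob, display), y to the left. On the mat: the rack, a fixed 31 mm high stop at its -y end, and 11 mm high guides at its corners, over 45 mm from its middle
- clamp (a joint): grey metal clamp jaw at the rack's +y end, in m: 0 closed on the rack (its lip reaches 6 mm over the rack's end, 2 mm above it), 0.036 fully back along the shaker's +y. Locked while the cam lever is down (its tooth sits in a slot of the rail, 1 mm play); with the lever up it slides with about 2 N and stays where it is left. The lever is mounted on it and travels with it
- clamp_face (a point): middle of the clamp jaw's black rubber face, 20 mm above the mat; the jaw is 80 mm wide (x) and reaches 42 mm above the mat
- lever (a joint): red cam lever on the clamp, in rad: 0 down (locked, handle lying towards the shaker's front, -x), 1.45 its upper stop (free; handle about upright). Positive about the shaker's +y axis; the tooth is out of its slot above about 0.7. It takes about 2 N at the handle and stays where it is left
- lever_grip (a point): point to hold on the lever's handle, in the middle of its 14 mm width (along the shaker's y) and 11 mm thickness: 72 mm to the front of and 20 mm above the pivot when the lever is down, so 39 mm above the mat; the handle ends 16 mm beyond it. Its sides are flat and face the shaker's +y and -y
- lever_pivot (a point): the lever's pivot, an axis along the shaker's y, 19 mm above the mat and 40 mm behind the jaw's face
- rack_seat (a point): point on the platform's mat under the middle of the seated rack
- rack: white vial rack 58 (x) x 146 (y) x 34 mm high, 0.14 to 0.26 kg, two rows of six holes; origin in the middle of its underside, x across, y along, z up. Long sides open between base plate (lowest 4 mm) and top plate (30 to 34 mm), both the full 58 mm wide; the mat beside their middle is free. Vials stand loose in the holes, up to 53 mm above the underside
- vial_0: white screw-cap vial with black cap, 15 mm across, 49 mm high, 11 g, standing loose in a hole of the rack; origin in the middle of its underside (4 mm above the rack's underside)
- vial_1: white screw-cap vial with pale grey cap, 15 mm across, 49 mm high, 11 g, standing loose in a hole of the rack; origin in the middle of its underside (4 mm above the rack's underside)
- vial_2: white screw-cap vial with blue cap, 15 mm across, 49 mm high, 11 g, standing loose in a hole of the rack; origin in the middle of its underside (4 mm above the rack's underside)
- vial_3: white screw-cap vial with black cap, 15 mm across, 49 mm high, 11 g, standing loose in a hole of the rack; origin in the middle of its underside (4 mm above the rack's underside)
- vial_4: white screw-cap vial with pale grey cap, 15 mm across, 49 mm high, 11 g, standing loose in a hole of the rack; origin in the middle of its underside (4 mm above the rack's underside)
- vial_5: white screw-cap vial with blue cap, 15 mm across, 49 mm high, 11 g, standing loose in a hole of the rack; origin in the middle of its underside (4 mm above the rack's underside)
- std_bottle: white reagent bottle with green cap, 48 mm across, 98 mm high; a bystander; origin under its middle, on the worktop
- beaker: clear glass beaker, 52 mm across, 71 mm high; a bystander; origin under its middle, on the worktop
- dish: clear covered dish, 72 mm across, 17 mm high; a bystander; origin under its middle, on the worktop
- bottle_cap: blue screw cap, 50 mm across, 22 mm high; a bystander; origin under its middle, on the worktop
- tape: roll of green label tape, 62 mm across, 18 mm high; a bystander; origin under its middle, on the worktop
- micropipette: white micropipette lying near the front edge, 216 mm long, 25 mm high; a bystander; origin under its middle, on the worktop

How it is judged:
By the outcome, as a careful person would: the job done as asked, in the order asked, and still so for the second after the job is handed in, while the arm keeps its last pose, push and grip.
It also fails if it takes over 48 s, if anything falls off the work surface, if the arm or the gripper's body presses on something with over 40 N, if the wrist force passes 120 N, or if a joint passes its speed limit or range.

### The arm

A 6-joint arm with a two-finger parallel gripper is mounted at the origin on a cart in front of the work surface, level with it; the furniture and walls round the work are solid. World frame = base frame: x ahead of the robot, y to its left, z up, the work surface at z = 0. Lengths are in mm, angles in rad, forces in N, time in s.
With the tool pointing down it reaches from about 275 to 750 mm from the base axis. Payload 10.2 kg.
Tool frame: the origin (TCP) lies midway between the tips of the shut fingers; the grasp point (between the pads) lies 19 mm behind it; z points along the fingers, y is the line along which they close (so a half turn about z gives the same grasp; the last joint's range is limited). The gripper opens to 88 mm and grips with 3 to 60 N. Pads are 18 mm wide; open, the fingers measure 123 mm over their backs; the gripper's body (75 mm by 187 mm) begins 45 mm behind the grasp point.
Start: joints at [-0.223, 0.313, 1.498, -0, 1.331, -0.223], TCP at [525.006, -0.014, 238.72] pointing down, gripper open.
Joint ranges: [-2.94, 2.94], [-0.97, 2.17], [0.19, 2.56], [-1.23, 4.37], [0.02, 3.11], [-2.88, 2.88]. Speed limits (rad/s): [2.39, 2.39, 3.01, 3.14, 3.14, 3.14].

### API

Orientations are given as a rotation vector (axis times angle).
In Python, from station import * gives the robot as it stands.
- The arm moves only by the tool drive_tool, never from a script. Its argument "moves" is a list that holds one entry, the list of rows, each a list of 7 numbers: the shift along the tool's x, y, z in m, then the turn, a rotation vector about the tool's x, y, z in degrees, then the closure, from 0 (fully open) to 1 (shut). In form: [[[x, y, z, rx, ry, rz, jaw], ...]]. A call has 1 to 20 rows; each row shifts and turns the commanded pose from where the row before left it, along the tool's axes as they then stand; what a row does not reach is not made up. A row lasts 1/12 s, in which the tool goes at most 41.7 mm and 7.16 degrees, less where a joint would pass 70% of its speed; a pose out of reach is approached as far as the arm can. A call is refused whole if a number of a shift passes 0.0417 or a number of a turn 7.16, either way. A call with a gripper value outside its range is refused whole. The fingers move at their own pace and stop on an object; "grip_force" is the grip in N (left out, the last holds). Time passes only in rows, so rows that do not move let the fingers close. It gives the time, the measured TCP pose, the force, the opening and the grip force at its end, in the units of the state.
- sense(): the state, without advancing time (a new reading comes with each control period).
- grab_frame(name): name is "scene" or "side" or "wrist"; returns a dict with "color" (420x560x3 uint8, red, green, blue), "z_map" (420x560 float32, mm along the optical axis (not along the pixel's ray), 0 where there is no reading), "K" (3x3 intrinsics, pixels), "position" and "rotation" of the camera in the world; the wrist camera has in their place "hand_eye" (4x4, takes a point from camera to tool coordinates, whose origin is the TCP and whose axes are the flange's). Camera axes: x right, y up, looking along -z (the intrinsics and any distortion apply to the point x, -y, -z); pixel columns grow to the right and rows downward; lengths in mm; the calibration is good to about 2 mm. A picture is of the moment at which its call begins: read the wrist's pose just before it.
- job_done(): hands the job in; it is judged then, once.
Trained networks look in the newest picture that a camera, given by its name, has taken for a name from the list of things; names that differ only in an ending like _2 or _b are one class to them, and where a whole thing is asked for, a point or a joint stands for the part that bears it (a point fixed in the world has none). Each returns a list of dicts, best first, with "score" (0 to 1); they miss things now and then, are a little off and sometimes report something else, mostly with a low value. They report only what shows in the picture. A call takes as long as a camera call.
- find_in(camera, label): "bbox" ([left, top, right, bottom] in pixels, round what is visible of it).
The state is a dict: "time": time; "joint_positions": joint angles; "qd": joint speeds; "joint_efforts": joint torques, N m; "position": TCP position; "orientation": TCP orientation; "wrist_force": force on the tool from outside, world axes, zero at the start; "wrist_torque": the same for the moment, N m; "finger_gap": opening from 0.0 (shut) to 1.0 (fully open); "grasp_force": force on a finger pad.
Only numpy, scipy, OpenCV 4.12 (cv2) and the standard library are available. Lean on these libraries where they do the work, as an engineer would, in place of code of your own. Each camera call takes 0.05 s, during which the arm holds its last target. There are 200 camera calls.

## Working session

There is one attempt and no reset: what is moved stays moved. The work goes in short steps, Python scripts to look and compute and a tool call to move; the robot and the scene stay as the last step left them, time stands still between calls to the robot, and variables do not carry over. Pictures are saved under pics/ and viewed, at most 10 in all, crops included, and the job is handed in when it is done.

Besides the shell and the picture viewer there is one more tool, called as name(argument=value, ...) on one line, values as JSON. drive_tool: Moves the arm, as the interface text tells. Its arguments: {"type":"object","properties":{"moves":{"type":"array"},"grip_force":{"type":"number"}},"required":["moves"]}

```bash
mkdir -p pics; cat > h.py <<'E'
from station import *
import numpy as np, cv2
from scipy.spatial.transform import Rotation as R
def cloud(f,s=None):
    z=f["z_map"];K=f["K"];v,u=np.mgrid[:z.shape[0],:z.shape[1]]
    p=np.stack([(u-K[0,2])/K[0,0]*z,-(v-K[1,2])/K[1,1]*z,-z],-1).astype(float)
    if "rotation" in f:
        r=np.array(f["rotation"]); r=r if r.shape==(3,3) else R.from_rotvec(r).as_matrix()
        return p@r.T+np.array(f["position"])
    H=np.array(f["hand_eye"]);p=p@H[:3,:3].T+H[:3,3]
    return p@R.from_rotvec(s["orientation"]).as_matrix().T+np.array(s["position"])
def save(f,n): cv2.imwrite("pics/"+n,f["color"][...,::-1])
E
python3 - <<'E'
from h import *
s=sense();print(s)
for c in("scene","wrist"):
    f=grab_frame(c);P=cloud(f,s);save(f,c+"0.png");np.save(c+"0.npy",P)
    for l in("rack","lever","clamp","shaker","lever_grip"):
        try:
            for d in find_in(c,l)[:2]:
                b=np.array(d["bbox"]);u,v=int((b[0]+b[2])/2),int((b[1]+b[3])/2)
                print(c,l,round(d["score"],2),b.round(),P[min(v,419),min(u,559)].round())
        except Exception as e:print(l,e)
    print({k:v for k,v in f.items() if k not in("color","z_map")})
E
```

```text
{'time': 0.0, 'joint_positions': array([-2.23388536e-01,  3.13430495e-01,  1.49843266e+00,  1.92270891e-05,
        1.33102502e+00, -2.23386977e-01]), 'qd': array([ 0.0004009 , -0.00094786, -0.00069301,  0.00106551,  0.00042604,
       -0.00048118]), 'joint_efforts': array([-1.80187753e-04, -4.02218950e+01, -2.52264959e+01,  6.94810320e-02,
        3.53677373e-02, -8.52248218e-05]), 'position': array([5.24748317e+02, 5.57775812e-02, 2.38172724e+02]), 'orientation': array([-2.22066595e+00, -2.22065233e+00,  1.05923347e-03]), 'wrist_force': array([ 0.34265157, -0.44413373,  0.61538199]), 'wrist_torque': array([-0.00454081, -0.00444394,  0.00841919]), 'grasp_force': 0.0, 'finger_gap': 0.9996810260076462}
scene rack 0.46 [289. 194. 295. 216.] [ 563. -162.  115.]
scene clamp 0.91 [239. 190. 275. 216.] [540. -57.  96.]
scene clamp 0.49 [264. 198. 319. 224.] [ 554. -166.  105.]
scene shaker 0.64 [216. 193. 339. 259.] [ 510. -155.   71.]
scene lever_grip 0.69 [239. 201. 258. 209.] [537. -26.  81.]
{'K': array([[535.74662429,   0.        , 276.63751491],
       [  0.        , 535.74662429, 21
[... 465 characters left out ...]
. 112.]
wrist shaker 0.91 [198. 123. 422. 399.] [559. -69.  96.]
wrist lever_grip 0.8 [220. 218. 320. 262.] [521. -42. 110.]
wrist lever_grip 0.52 [195. 124. 426. 401.] [558. -68. 101.]
{'K': array([[338.878912  ,   0.        , 275.1015361 ],
       [  0.        , 338.878912  , 205.88969926],
       [  0.        ,   0.        ,   1.        ]]), 'hand_eye': array([[-1.31107216e-03,  9.52246695e-01,  3.05326896e-01,
         7.76210227e+01],
       [ 9.99998166e-01,  1.67469672e-03, -9.29019583e-04,
         9.68442894e-01],
       [-1.39598578e-03,  3.05325118e-01, -9.52247144e-01,
        -1.46778265e+02],
       [ 0.00000000e+00,  0.00000000e+00,  0.00000000e+00,
         1.00000000e+00]])}
```

View pics/wrist0.png

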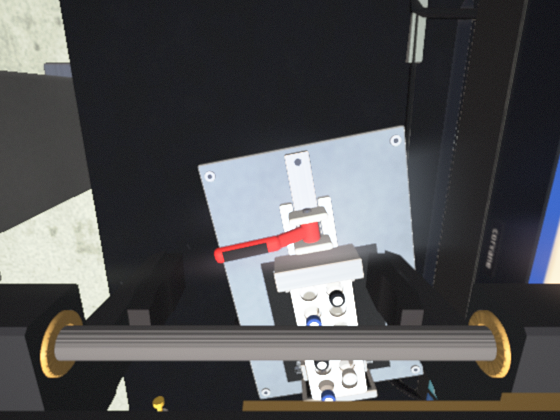

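View pics/scene0.png

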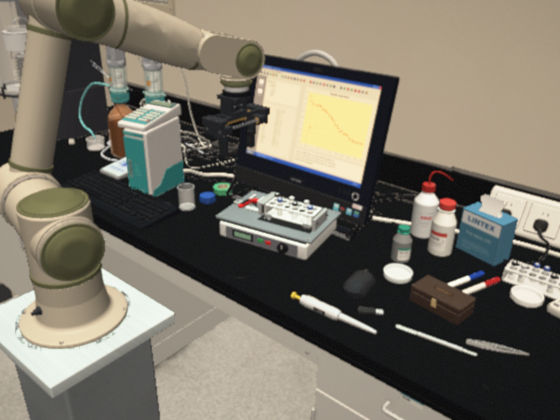

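```bash
python3 - <<'E'
from h import *
P=np.load("wrist0.npy");c=cv2.imread("pics/wrist0.png").astype(int)
for u,v in((210,177),(396,140),(265,393),(417,369),(204,166),(402,128),(298,162),(297,152),(320,180)):
    print(u,v,np.nanmedian(P[v-1:v+2,u-1:u+2].reshape(-1,3),0).round(1))
r=(c[...,2]>120)&(c[...,1]<70)&(c[...,0]<70);r[:200]=0;r[280:]=0;r[:,:210]=0;r[:,330:]=0
p=P[r];print(len(p))
h=p[p[:,2]>95]
for lo in range(430,580,12):
    q=p[(p[:,0]>lo)&(p[:,0]<lo+12)]
    if len(q)>3:print(lo,len(q),q.mean(0).round(1),q.min(0).round(),q.max(0).round())
# jaw top / rack top
for v in (255,262,270):
    for u in (280,300,320,340,358): print(u,v,P[v,u].round(),end=' ')
    print()
E
```

```text
210 177 [464.1   6.   70.9]
396 140 [636.7  40.3  70.8]
265 393 [ 513.5 -255.6   70.1]
417 369 [ 689.  -220.6   70.5]
204 166 [458.5  15.8  67.9]
402 128 [642.3  50.8  67.9]
298 162 [546.8  21.3  77.7]
297 152 [546.   29.8  73.6]
320 180 [568.8   2.2  68. ]
215
442 11 [ 450.2 -111.2    0.7] [ 449. -120.   -1.] [ 452. -103.    3.]
466 18 [474.9 -49.5 113.2] [473. -52. 111.] [478. -48. 115.]
478 48 [483.9 -48.1 114.1] [478. -50. 111.] [490. -46. 117.]
490 45 [495.8 -45.8 113.1] [490. -48. 110.] [502. -43. 116.]
502 40 [507.7 -43.6 112.1] [502. -46. 109.] [513. -42. 115.]
514 27 [519.3 -36.5 120.5] [514. -43. 108.] [526.  78. 385.]
526 19 [531.9 -38.8 105.3] [527. -40. 102.] [537. -37. 110.]
538 5 [539.8 -37.3 101. ] [538. -38. 100.] [542. -37. 102.]
280 255 [531. -77.  68.] 300 255 [550. -70.  83.] 320 255 [569. -66.  90.] 340 255 [586. -62.  98.] 358 255 [602. -60. 103.] 
280 262 [530. -74.  89.] 300 262 [549. -70.  98.] 320 262 [567. -66. 105.] 340 262 [584. -63. 112.] 358 262 [600. -62. 113.] 
280 270 [530. -72. 109.] 300 270 [548. -70. 112.] 320 270 [566. -71. 111.] 340 270 [584. -71. 111.] 358 270 [600. -70. 112.]
```

```bash
python3 - <<'E'
from h import *
f=grab_frame("side");S=cloud(f);print(f["position"])
for n,P in(("scene",np.load("scene0.npy")),("wrist",np.load("wrist0.npy")),("side",S)):
    q=P.reshape(-1,3)
    for y in range(-300,100,50):
        m=q[(q[:,1]>y)&(q[:,1]<y+50)&(q[:,2]>130)&(q[:,2]<350)&(q[:,0]>610)&(q[:,0]<900)]
        if len(m)>10: print(n,y,np.percentile(m[:,0],[1,10,50]).round(),np.percentile(m[:,2],[1,50]).round())
E
```

```text
[399.62468757 766.80895369 913.93908831]
scene -300 [728. 736. 759.] [132. 242.]
scene -250 [727. 737. 759.] [133. 243.]
scene -200 [726. 737. 758.] [133. 242.]
scene -150 [726. 736. 758.] [133. 243.]
scene -100 [725. 736. 757.] [133. 243.]
scene -50 [613. 733. 757.] [134. 244.]
scene 0 [723. 734. 756.] [133. 243.]
scene 50 [723. 733. 755.] [132. 239.]
wrist -100 [727. 728. 733.] [130. 140.]
wrist -50 [727. 728. 733.] [130. 141.]
wrist 0 [726. 727. 729.] [130. 138.]
wrist 50 [725. 726. 727.] [130. 133.]
side -300 [729. 736. 758.] [135. 250.]
side -250 [729. 737. 760.] [133. 250.]
side -200 [728. 736. 759.] [133. 246.]
side -150 [727. 735. 759.] [132. 246.]
side -100 [727. 735. 759.] [133. 249.]
side -50 [613. 733. 757.] [133. 252.]
side 0 [611. 731. 756.] [134. 257.]
side 50 [725. 734. 757.] [132. 250.]
```

drive_tool(moves=[[[-0.012,-0.009,0.01,0,0,-5,0],[-0.012,-0.009,0.01,0,0,0,0],[-0.012,-0.009,0.01,0,0,0,0],[-0.011,-0.0095,0.01,0,0,0,0],[0,0,0.01,0,0,-6,0],[0,0,0.01,0,0,-6,0],[0,0,0,0,0,-6,0],[0,0,0,0,0,-6,0],[0,0,0,0,0,-6,0],[0,0,0,0,0,-6,0],[0,0,0,0,0,-6,0],[0,0,0,0,0,-6,0],[0,0,0,0,0,-6,0],[0,0,0,0,0,-6,0],[0,0,0,0,0,-6,0],[0,0,0,0,0,-6,0],[0,0,0,0,0,-6,0],[0,0,0,0,0,-6,0],[0,0,0,0,0,-6,0],[0,0,0,0,0,-6,0]]])

```text
time: 2.32
position: [491.7, -49.3, 178.8]
orientation: [-0.309, 3.126, -0.0]
wrist_force: [0.2, -0.4, -0.1]
finger_gap: 1.004
grasp_force: 0.0
```

```bash
python3 - <<'E'
from h import *
s=sense();f=grab_frame("wrist");P=cloud(f,s);save(f,"w1.png");np.save("w1.npy",P)
M=R.from_rotvec(s["orientation"]).as_matrix();print(s["time"],s["position"],M.round(3))
c=f["color"].astype(int);r=(c[...,0]>120)&(c[...,1]<70)&(c[...,2]<70)
p=P[r];p=p[(abs(p[:,2]-105)<25)&(p[:,0]>440)&(p[:,0]<600)];print(len(p))
for lo in range(466,580,8):
    q=p[(p[:,0]>lo)&(p[:,0]<lo+8)]
    if len(q)>3:print(lo,len(q),q.mean(0).round(1),q.min(0).round(),q.max(0).round())
E
```

```text
2.3167 [491.69107319 -49.28391683 178.75149945] [[-0.981 -0.196  0.   ]
 [-0.196  0.981 -0.   ]
 [-0.    -0.    -1.   ]]
338
482 24 [486.5 -50.5 115.8] [483. -60. 113.] [490. -48. 118.]
490 41 [494.5 -51.5 114.5] [490. -59. 112.] [498. -46. 117.]
498 36 [501.7 -52.  113.7] [498. -57. 112.] [506. -45. 116.]
506 8 [507.7 -55.4 112.7] [506. -56. 111.] [509. -55. 114.]
530 4 [536.2 -39.7 105.4] [535. -40. 104.] [538. -39. 106.]
538 55 [543.2 -42.2 101.6] [538. -49.  99.] [546. -37. 104.]
546 142 [550.2 -41.6  95.8] [546. -51.  85.] [554. -32. 101.]
554 12 [560.5 -36.7  97. ] [557. -51.  90.] [562. -31.  99.]
562 13 [562.6 -44.   97.4] [562. -48.  97.] [563. -39.  98.]
```

View pics/w1.png

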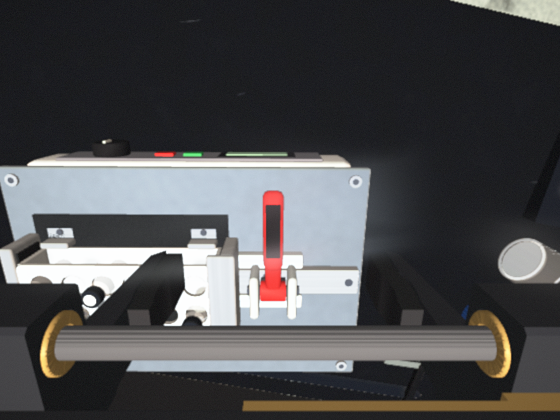

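```bash
python3 - <<'E'
from h import *
s=sense();P=np.load("w1.npy");M=R.from_rotvec(s["orientation"]).as_matrix()
T=(P-s["position"])@M
for v in range(188,270,6):
    print(v,[T[v,u].round().tolist() for u in (266,273,280)],P[v,273].round(1))
for u,v in((12,180),(356,182),(341,366)): print(P[v,u].round(1))
# jaw top edge and rack
for v in(260,280,300): print([(u,P[v,u].round().tolist()) for u in(200,208,215,225,235)])
E
```

```text
188 [[11.0, -9.0, 111.0], [10.0, -4.0, 111.0], [10.0, 2.0, 111.0]] [482.3 -54.9  67.5]
194 [[19.0, -8.0, 64.0], [19.0, -3.0, 63.0], [19.0, 1.0, 64.0]] [473.7 -56.2 115.7]
200 [[15.0, -8.0, 62.0], [16.0, -3.0, 61.0], [15.0, 1.0, 63.0]] [477.1 -55.5 117.3]
206 [[11.0, -8.0, 62.0], [12.0, -3.0, 61.0], [11.0, 1.0, 62.0]] [481.1 -54.8 117.4]
212 [[7.0, -8.0, 62.0], [8.0, -3.0, 61.0], [7.0, 1.0, 62.0]] [485.  -54.  117.7]
218 [[3.0, -8.0, 62.0], [3.0, -3.0, 63.0], [3.0, 1.0, 63.0]] [489.6 -53.1 116.2]
224 [[-1.0, -8.0, 62.0], [-1.0, -3.0, 63.0], [-1.0, 1.0, 62.0]] [493.7 -52.3 116.2]
230 [[-6.0, -8.0, 64.0], [-5.0, -3.0, 62.0], [-6.0, 1.0, 63.0]] [497.5 -51.5 117.1]
236 [[-10.0, -8.0, 63.0], [-10.0, -3.0, 62.0], [-11.0, 1.0, 64.0]] [502.  -50.6 116.3]
242 [[-15.0, -8.0, 65.0], [-14.0, -3.0, 63.0], [-15.0, 1.0, 63.0]] [506.5 -49.8 116. ]
248 [[-20.0, -8.0, 65.0], [-19.0, -4.0, 64.0], [-19.0, 1.0, 63.0]] [511.3 -48.8 114.8]
254 [[-23.0, -8.0, 63.0], [-24.0, -4.0, 65.0], [-24.0, 1.0, 64.0]] [516.  -47.9 114.2]
260 [[-29.0, -8.0, 66.0], [-29.0, -4.0, 65.0], [-30.0, 1.0, 67.0]] [520.7 -47.  113.8]
266 [[-35.0, -9.0, 67.0], [-34.0, -4.0, 66.0], [-35.0, 1.0, 68.0]] [525.9 -46.  112.5]
[ 514.  -252.9   71.9]
[464.4   7.1  70.2]
[637.2  40.2  70.5]
[(200, [552.0, -102.0, 74.0]), (208, [531.0, -91.0, 112.0]), (215, [530.0, -87.0, 111.0]), (225, [528.0, -80.0, 113.0]), (235, [533.0, -73.0, 101.0])]
[(200, [570.0, -100.0, 75.0]), (208, [546.0, -89.0, 112.0]), (215, [545.0, -84.0, 113.0]), (225, [544.0, -77.0, 112.0]), (235, [542.0, -70.0, 112.0])]
[(200, [569.0, -94.0, 105.0]), (208, [566.0, -87.0, 107.0]), (215, [561.0, -82.0, 112.0]), (225, [560.0, -75.0, 112.0]), (235, [558.0, -68.0, 113.0])]
```

drive_tool(grip_force=12, moves=[[[0.005,-0.0035,0.011,0,0,0,0],[0,0,0.011,0,0,0,0],[0,0,0.011,0,0,0,0],[0,0,0.011,0,0,0,0],[0,0,0.011,0,0,0,0],[0,0,0.011,0,0,0,0],[0,0,0.011,0,0,0,0],[0,0,0.011,0,0,0,0.3],[0,0,0,0,0,0,0.6],[0,0,0,0,0,0,0.8],[0,0,0,0,0,0,1],[0,0,0,0,0,0,1],[0,0,0,0,0,0,1],[0,0,0,0,0,0,1],[0,0,0,0,0,0,1],[0,0,0,0,0,0,1]]])

```text
time: 3.7
position: [487.5, -53.7, 90.9]
orientation: [-0.301, 3.127, -0.0]
wrist_force: [0.5, -0.5, -0.2]
finger_gap: 0.342
grasp_force: 0.0
```

drive_tool(moves=[[[0,0,0,0,0,0,1],[0,0,0,0,0,0,1],[0,0,0,0,0,0,1],[0,0,0,0,0,0,1],[0,0,0,0,0,0,1],[0,0,0,0,0,0,1]]])

```text
time: 4.2
position: [487.1, -52.7, 90.6]
orientation: [0.301, -3.126, -0.003]
wrist_force: [-1.2, 5.6, 1.1]
finger_gap: 0.151
grasp_force: 12.0
```

drive_tool(moves=[[[0,0.001,0,0,0,0,1],[-0.0021,0,-0.0064,0,0,0,1],[-0.0026,0,-0.0062,0,0,0,1],[-0.0032,0,-0.0059,0,0,0,1],[-0.0037,0,-0.0056,0,0,0,1],[-0.0042,0,-0.0053,0,0,0,1],[-0.0047,0,-0.0048,0,0,0,1],[-0.0051,0,-0.0044,0,0,0,1],[-0.0055,0,-0.0039,0,0,0,1],[0,0,0,0,0,0,1]]])

```text
time: 5.03
position: [519.0, -46.4, 134.1]
orientation: [-0.301, 3.125, -0.0]
wrist_force: [-2.9, 4.1, 5.7]
finger_gap: 0.162
grasp_force: 12.0
```

drive_tool(moves=[[[-0.0058,0,-0.0034,0,0,0,1],[-0.0061,0,-0.0029,0,0,0,1],[-0.0063,0,-0.0023,0,0,0,1],[-0.0065,0,-0.0018,0,0,0,1],[-0.0066,0,-0.0012,0,0,0,1],[-0.0067,0,-0.0006,0,0,0,1],[-0.0067,0,0,0,0,0,1],[-0.006,0,0.0005,0,0,0,1],[0,0,0,0,0,0,1],[0,0,0,0,0,0,1]]])

```text
time: 5.87
position: [567.6, -36.9, 144.6]
orientation: [0.301, -3.126, -0.001]
wrist_force: [-5.3, 2.7, -2.9]
finger_gap: 0.159
grasp_force: 12.0
```

```bash
python3 - <<'E'
from h import *
s=sense();f=grab_frame("wrist");save(f,"w2.png");g=grab_frame("side");save(g,"s2.png");print(s["position"],s["wrist_force"])
a=cv2.imread("pics/w2.png")
b=cv2.imread("pics/s2.png")
d=find_in("side","lever");e=find_in("side","clamp");print(d,e)
x,y=[int(v) for v in e[0]["bbox"][:2]] if e else (280,200)
x=min(max(x-60,0),400);y=min(max(y-80,0),270)
b=cv2.resize(b[y:y+150,x:x+160],(448,420));cv2.imwrite("pics/c2.png",cv2.resize(np.hstack([a,b]),(800,333)))
E
```

```text
[567.62631238 -36.87577009 144.64899764] [-5.29426411  2.7256898  -2.92344894]
[] [{'bbox': [255.4, 217.6, 278.0, 243.2], 'score': 0.87}]
```

View pics/c2.png

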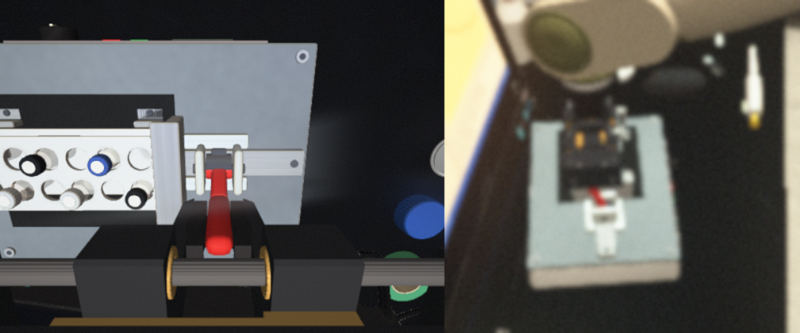

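drive_tool(moves=[[[0,0.003,0,0,0,0,1],[0,0.004,0,0,0,0,1],[0,0.004,0,0,0,0,1],[0,0.004,0,0,0,0,1],[0,0.004,0,0,0,0,1],[0,0.004,0,0,0,0,1],[0,0.004,0,0,0,0,1],[0,0.004,0,0,0,0,1],[0,0.004,0,0,0,0,1],[0,0,0,0,0,0,1],[0,0,0,0,0,0,1]]])

```text
time: 6.98
position: [560.6, -1.9, 144.7]
orientation: [0.302, -3.127, -0.002]
wrist_force: [-2.4, 2.2, -6.3]
finger_gap: 0.157
grasp_force: 12.0
```

```bash
python3 - <<'E'
from h import *
s=sense();f=grab_frame("wrist");save(f,"w3.png");P=cloud(f,s);np.save("w3.npy",P);print(s["position"],s["wrist_force"],s["orientation"])
E
```

```text
[560.63938666  -1.88609638 144.74474376] [-2.39514279  2.21171942 -6.27501062] [ 3.01635878e-01 -3.12662725e+00 -2.07000163e-03]
```

View pics/w3.png

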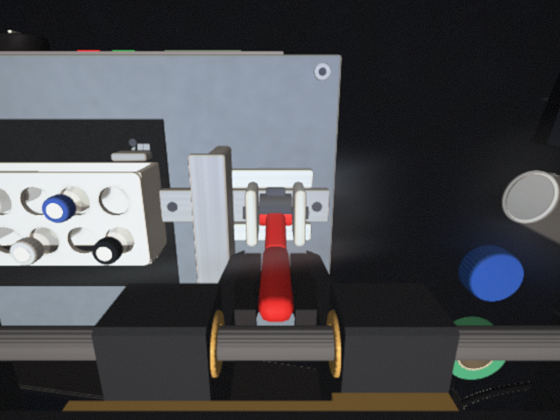

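drive_tool(moves=[[[0,0,0,0,0,0,0.7],[0,0,0,0,0,0,0.4],[0,0,0,0,0,0,0],[0,0,0,0,0,0,0],[0,0,0,0,0,0,0],[0,0,0,0,0,0,0],[0,0,-0.005,0,0,0,0],[0,0,-0.01,0,0,0,0],[0,0,-0.01,0,0,0,0],[0,0,-0.015,0,0,0,0],[0,0,-0.015,0,0,0,0],[0,0,-0.015,0,0,0,0],[0,0,-0.015,0,0,0,0],[0,-0.02,0,0,0,0,0],[0,-0.02,0,0,0,0,0],[0,-0.02,0,0,0,0,0],[0,0,0,0,0,0,0]]])

```text
time: 8.45
position: [572.8, -64.4, 231.0]
orientation: [-0.297, 3.126, -0.002]
wrist_force: [-0.3, -0.6, 0.4]
finger_gap: 1.002
grasp_force: 0.0
```

```bash
python3 - <<'E'
from h import *
s=sense();f=grab_frame("wrist");save(f,"w4.png");P=cloud(f,s);np.save("w4.npy",P);print(s["position"],s["orientation"],s["finger_gap"])
ps=[]
for n in("w3.npy","w4.npy"):
    P=np.load(n);q=P.reshape(-1,3);q=q[(abs(q[:,2]-104)<3)&(q[:,0]>530)&(q[:,0]<650)&(q[:,1]<-60)&(q[:,1]>-240)]
    a=np.radians(11.2);e=q[:,:2]@np.array([[np.cos(a),-np.sin(a)],[np.sin(a),np.cos(a)]])
    print(n,len(q),np.percentile(e,[0.5,2,50,98,99.5],axis=0).round(1).tolist(),cv2.minAreaRect(q[:,:2].astype(np.float32)))
E
```

```text
[572.77479207 -64.43403376 230.96355486] [-2.96968374e-01  3.12624223e+00 -2.13590084e-03] 1.0021014108874031
w3.npy 8891 [[510.1, -278.8], [510.7, -274.2], [536.4, -227.2], [567.3, -188.9], [568.0, -188.5]] ((574.6715087890625, -125.47076416015625), (58.61381912231445, 93.41075897216797), 10.608068466186523)
w4.npy 8654 [[504.3, -345.9], [510.5, -344.3], [538.3, -266.4], [568.2, -190.9], [574.2, -189.4]] ((580.68408203125, -158.01478576660156), (79.36668395996094, 157.9727325439453), 10.95058822631836)
```

View pics/w4.png

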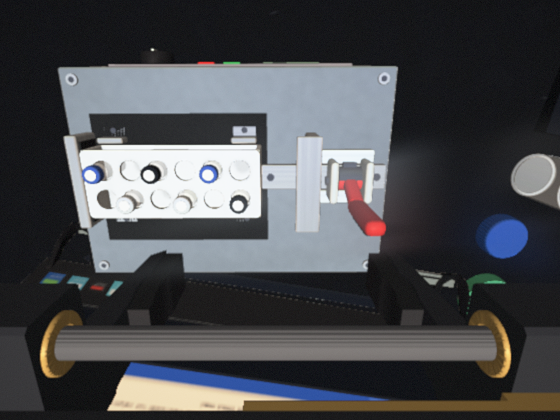

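drive_tool(moves=[[[0.0016,-0.0147,0,0,0,0,0],[0.0016,-0.0147,0,0,0,0,0],[0.0016,-0.0147,0,0,0,0,0],[0.0016,-0.0147,0,0,0,0,0],[0.0016,-0.0147,0,0,0,6,0],[0.003,-0.0146,0,0,0,6,0],[0,0,0,0,0,6,0],[0,0,0,0,0,6,0],[0,0,0,0,0,6,0],[0,0,0,0,0,6,0],[0,0,0,0,0,6,0],[0,0,0,0,0,6,0],[0,0,0,0,0,6,0],[0,0,0,0,0,6,0],[0,0,0,0,0,6,0],[0,0,0,0,0,6,0],[0,0,0,0,0,6,0],[0,0,0,0,0,6,0],[0,0,0,0,0,6,0],[0,0,0,0,0,0,0]]])

```text
time: 10.17
position: [576.7, -151.1, 229.9]
orientation: [-2.003, -2.42, 0.0]
wrist_force: [-1.4, 0.2, 0.7]
finger_gap: 1.003
grasp_force: 0.0
```

```bash
python3 - <<'E'
from h import *
s=sense();M=R.from_rotvec(s["orientation"]).as_matrix();print(s["position"],M.round(3))
d=np.array([580,-152.8,231])-s["position"];print("tool delta",(M.T@d).round(1))
f=grab_frame("wrist");P=cloud(f,s)
q=P.reshape(-1,3);q=q[(abs(q[:,2]-104)<3)&(q[:,0]>500)&(q[:,0]<650)&(q[:,1]<-60)&(q[:,1]>-240)]
T=(q-s["position"])@M
for lo in range(-40,110,15):
    t=T[(T[:,0]>lo)&(T[:,0]<lo+15)]
    if len(t)>10:print(lo,len(t),t[:,1].min().round(1),t[:,1].max().round(1))
E
```

```text
[ 576.74465804 -151.08576503  229.8607906 ] [[-0.187  0.982 -0.   ]
 [ 0.982  0.187 -0.   ]
 [ 0.    -0.    -1.   ]]
tool delta [-2.3  2.9 -1.1]
-40 641 -25.1 33.0
-25 645 -25.5 32.6
-10 889 -25.5 33.0
5 721 -25.5 32.7
20 825 -25.3 32.8
35 1043 -25.3 32.8
50 817 -25.2 32.5
65 639 -24.8 32.1
```

drive_tool(moves=[[[-0.002,0.0035,0,0,0,0,0],[0,0,0.01,0,0,0,0],[0,0,0.014,0,0,0,0],[0,0,0.014,0,0,0,0],[0,0,0.014,0,0,0,0],[0,0,0.014,0,0,0,0],[0,0,0.014,0,0,0,0],[0,0,0.014,0,0,0,0],[0,0,0.014,0,0,0,0],[0,0,0.014,0,0,0,0],[0,0,0.01,0,0,0,0],[0,0,0.01,0,0,0,0],[0,0,0.005,0,0,0,0],[0,0,0,0,0,0,0],[0,0,0,0,0,0,0]]])

```text
time: 11.47
position: [580.7, -151.5, 83.1]
orientation: [1.998, 2.424, 0.0]
wrist_force: [-0.1, -0.3, -0.2]
finger_gap: 0.998
grasp_force: 0.0
```

```bash
python3 - <<'E'
from h import *
s=sense();f=grab_frame("wrist");save(f,"w5.png");P=cloud(f,s);print(s["position"])
M=R.from_rotvec(s["orientation"]).as_matrix()
q=P.reshape(-1,3);q=q[(abs(q[:,2]-104)<3)&(q[:,0]>500)&(q[:,0]<650)&(q[:,1]<-60)&(q[:,1]>-240)]
T=(q-s["position"])@M
for lo in range(-40,110,10):
    t=T[(T[:,0]>lo)&(T[:,0]<lo+10)]
    if len(t)>10:print(lo,len(t),t[:,1].min().round(1),t[:,1].max().round(1))
print(T[:,0].max())
E
```

```text
[ 580.72453065 -151.47896233   83.10080453]
-40 483 -29.2 28.6
-20 953 -44.4 45.7
-10 2066 -44.5 46.5
0 2569 -58.1 60.1
10 1876 -30.0 28.7
20 2236 -29.4 28.6
30 1707 -29.6 28.9
40 3165 -29.4 28.7
50 1842 -29.4 28.8
60 3785 -29.4 28.8
70 1198 -29.2 28.5
72.66804877110637
```

View pics/w5.png

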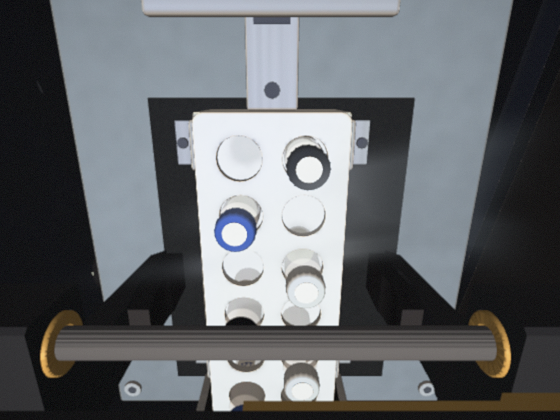

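drive_tool(grip_force=30, moves=[[[0,0,0.004,0,0,0,0],[0,0,0.004,0,0,0,0],[0,0,0.0025,0,0,0,0],[0,0,0,0,0,0,0.1],[0,0,0,0,0,0,0.2],[0,0,0,0,0,0,0.25],[0,0,0,0,0,0,0.3],[0,0,0,0,0,0,0.32],[0,0,0,0,0,0,0.34],[0,0,0,0,0,0,0.36],[0,0,0,0,0,0,0.38],[0,0,0,0,0,0,0.5],[0,0,0,0,0,0,0.7],[0,0,0,0,0,0,1],[0,0,0,0,0,0,1],[0,0,0,0,0,0,1]]])

```text
time: 12.85
position: [580.5, -151.5, 72.5]
orientation: [-1.998, -2.424, 0.0]
wrist_force: [-2.5, -0.6, 3.1]
finger_gap: 0.638
grasp_force: 30.0
```

drive_tool(moves=[[[0,0,-0.001,0,0,0,1],[0,0,-0.001,0,0,0,1],[0,0,-0.002,0,0,0,1],[0,0,-0.002,0,0,0,1],[0,0,-0.002,0,0,0,1],[0,0,-0.002,0,0,0,1],[0,0,-0.002,0,0,0,1],[0,0,-0.002,0,0,0,1],[0,0,-0.001,0,0,0,1],[0,0,0,0,0,0,1],[0,0,0,0,0,0,1]]])

```text
time: 13.77
position: [580.6, -151.4, 87.4]
orientation: [-1.998, -2.424, -0.0]
wrist_force: [-0.5, -0.7, -1.5]
finger_gap: 0.638
grasp_force: 30.0
```

```bash
cat > lvl.py <<'E'
from h import *
s=sense();f=grab_frame("wrist");save(f,"w%d.png"%(s["time"]*100));P=cloud(f,s);print(s["position"],s["wrist_force"],s["wrist_torque"],s["finger_gap"])
M=R.from_rotvec(s["orientation"]).as_matrix();T=(P.reshape(-1,3)-s["position"])@M
zt=-31.5
t=T[(abs(T[:,2]-zt)<6)&(abs(T[:,1])<28)&(T[:,0]>10)&(T[:,0]<72)]
for _ in range(6):
    A=np.c_[t[:,:2],np.ones(len(t))];c=np.linalg.lstsq(A,t[:,2],rcond=None)[0];r=t[:,2]-A@c;t=t[abs(r)<max(1.2,2*r.std()*0.7)]
print(len(t),"slopes deg",np.degrees(c[:2]).round(2),"z at0",c[2])
E
python3 lvl.py
```

```text
[ 580.56285195 -151.35313967   87.42803115] [-0.49692705 -0.73346625 -1.47108201] [ 0.00161662  0.02679932 -0.01182096] 0.6378765234265534
15918 slopes deg [ 0.12 -0.17] z at0 -32.22109828057614
```

drive_tool(moves=[[[0,0,-0.002,0,0,0,1],[0,0,-0.004,0,0,0,1],[0,0,-0.006,0,0,0,1],[0,0,-0.007,0,0,0,1],[0,0,-0.008,0,0,0,1],[0,0,-0.008,0,0,0,1],[0,0,-0.008,0,0,0,1],[0,0,-0.008,0,0,0,1],[0,0,-0.008,0,0,0,1],[0,0,-0.008,0,0,0,1],[0,0,-0.007,0,0,0,1],[0,0,-0.005,0,0,0,1],[0,0,-0.003,0,0,0,1],[0,0,-0.002,0,0,0,1],[0,0,-0.001,0,0,0,1],[0,0,0,0,0,0,1],[0,0,0,0,0,0,1],[0,0,0,0,0,0,1],[0,0,0,0,0,0,1],[0,0,0,0,0,0,1]]])

```text
time: 15.48
position: [580.5, -151.4, 172.2]
orientation: [-1.998, -2.424, 0.0]
wrist_force: [-0.1, 0.3, -2.0]
finger_gap: 0.639
grasp_force: 30.0
```

```bash
python3 lvl.py; python3 - <<'E'
from h import *
f=grab_frame("scene");save(f,"s6.png");import glob,os
a=cv2.imread(max(glob.glob("pics/w1*.png"),key=os.path.getmtime));b=cv2.resize(cv2.imread("pics/s6.png")[120:270,180:380],(560,420))
cv2.imwrite("pics/c6.png",cv2.resize(np.hstack([a,b]),(800,300)))
E
```

```text
[ 580.51324774 -151.38192014  172.23560494] [-0.13450849  0.34542804 -1.95696339] [ 0.0381865  -0.03868635 -0.03134522] 0.6387962789763548
15941 slopes deg [ 0.09 -0.17] z at0 -32.2088655304062
```

View pics/c6.png

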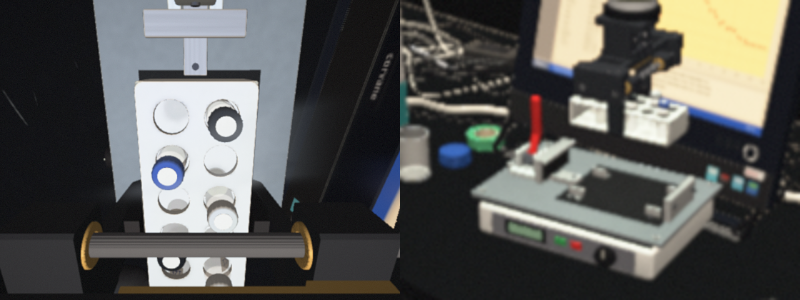

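The rack is held level about 100 mm up with its vials still in it. The lever is upright, the jaw is back, and the platform is clear.

```bash
python3 -c "
from station import *
print(job_done())"
```

```text
the job is handed in; nothing more can be done
None
```

I flipped the lever up, slid the clamp jaw about 35 mm back, and handed the job in with the rack gripped level and still, vials standing, about 100 mm above the platform (15.5 s on the clock after the last move).

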